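# Clamp the measuring tube and press its port plugs home

## Robot

A 7-joint arm with a two-finger parallel gripper is mounted at the origin on the work surface. World frame = base frame: x ahead of the robot, y to its left, z up, the work surface at z = 0. Lengths are in m, angles in rad, forces in N, time in s.
With the tool pointing down it reaches from about 0.4 to 0.875 m from the base axis. Payload 19.3 kg.
Tool frame: the origin (TCP) lies on the centre line of the jaws, within the pads' length; the fingertips stand 14 mm ahead of it and the grasp point (between the pads) lies 5 mm behind it; z points along the fingers, y is the line along which they close (so a half turn about z gives the same grasp; the last joint's range is limited). The gripper opens to 85 mm and grips with 20 to 120 N. Pads are 22 mm wide; open, the fingers measure 114 mm over their backs; the gripper's body (76 mm by 85 mm) begins 54 mm behind the grasp point. The pads swing forward as they close: fully open they stand 13 mm farther back than shut.
Start: joints at [1.119, 0.521, -0.036, 1.599, 0.021, 1.021, -0.113], TCP at [0.233, -0.58, 0.245] pointing down, gripper open.
Joint ranges: [-2.91, 2.91], [-0.3, 2.13], [-1.5, 1.42], [0.17, 2.43], [-1.26, 4.41], [0.16, 1.93], [-2.52, 2.52]. Speed limits (rad/s): [1.89, 1.89, 2.39, 2.39, 3.01, 3.01, 3.01].

## Interface

Orientations are given as [roll, pitch, yaw] about the fixed x, y, z axes, in that order (R = Rz(yaw) Ry(pitch) Rx(roll)).
In Python, from workcell import bot, grab_frame, regions_of gives the robot as it stands. The module is installed in compiled form; this text tells all that it offers.
- The arm moves only by the tool play_rows, never from a script. Its argument "plan" is a list of rows, each a list of 3 entries, a list of its own where there are three numbers: the shift along the tool's x, y, z in units of 2.5 cm (1.0 is 2.5 cm), then the turn, a rotation vector about the tool's x, y, z in units of 0.15 rad (1.0 is 0.15 rad), then the closure, from -1 (fully open) to 1 (shut). In form: [[[tx, ty, tz], [rx, ry, rz], jaw], ...]. A call has 1 to 20 rows; each row shifts and turns the commanded pose from where the row before left it, along the tool's axes as they then stand; what a row does not reach is not made up. A row lasts 1/8 s, in which the tool goes at most 62.5 mm and 10.7 degrees, less where a joint would pass 70% of its speed; a pose out of reach is approached as far as the arm can. A call with a number of a shift or a turn outside -1 to 1 is refused whole. A call with a gripper value outside its range is refused whole. The fingers move at their own pace and stop on an object; "newtons" is the grip in N (left out, the last holds). Time passes only in rows, so rows that do not move let the fingers close. It gives the time, the measured TCP pose, the force, the opening and the grip force at its end, in the units of the state.
- bot.observe(): the state, without advancing time (a new reading comes with each control period).
- grab_frame(name): name is "scene" or "side" or "wrist"; returns a dict with "pixels" (420x560x3 uint8, red, green, blue), "depth" (420x560 float32, m along the optical axis (not along the pixel's ray), 0 where there is no reading), "camera_matrix" (3x3 intrinsics, pixels), "R" (3x3) and "t" (3): a world point X has camera coordinates R X + t. Camera axes: x right, y down, z forward; pixel columns grow to the right and rows downward; lengths in m; the calibration is good to about 2 mm. The wrist camera is an equidistant fisheye: a pixel r from the principal point sees the ray r / f radians off the axis. A picture is of the moment at which its call begins.
- bot.job_done(): hands the job in; it is judged then, once.
Trained networks look in the newest picture that a camera, given by its name, has taken for a name from the list of things; names that differ only in an ending like _2 or _b are one class to them, and where a whole thing is asked for, a point or a joint stands for the part that bears it (a point fixed in the world has none). Each returns a list of dicts, best first, with "p" (0 to 1); they miss things now and then, are a little off and sometimes report something else, mostly with a low value. They report only what shows in the picture. A call takes as long as a camera call.
- regions_of(thing, camera): "mask" (420x560 bool, what is visible of it) and "box" ([left, top, right, bottom] in pixels, round what is visible of it).
The state is a dict: "clock": time; "qpos": joint angles; "qd": joint speeds; "joint_efforts": joint torques, N m; "position": TCP position; "tool_rot": TCP orientation; "force": force on the tool from outside, world axes, zero at the start; "moment": the same for the moment, N m; "grip_width": finger opening in m; "finger_force": force on a finger pad.
Only numpy, scipy, OpenCV 4.12 (cv2) and the standard library are available. Lean on these libraries where they do the work, as an engineer would, in place of code of your own. Each camera call takes 0.05 s, during which the arm holds its last target. There are 200 camera calls.

## Task

Get the acoustic measuring tube ready for a run: first crank the C-clamp's handle clockwise (seen from above) until its pad is down on the tube, then press both slanting port plugs in until each cap sits fully home on its collar. Leave everything else on the bench where it stands.

Things in the scene. Friction and masses are not known exactly. Their poses are not given: they have to be found in the camera images.
- rig: Fixed rig on an aluminium base plate 200 x 380 x 15 mm; origin at the centre of the plate's underside, on the bench; z up, x away from its front, y along the tube. A black tube, 100 mm across, 360 mm long, lies along y, its axis 85 mm above the bench at rig x = 0. Clamp at rig y = -0.13; two slanting ports on the front at rig y = +0.02 and +0.09.
- duct (a point): Centre of the top face of the grey cable duct above the tube: 55 mm (rig x) x 180 mm (rig y) x 30 mm, its top 245 mm above the bench, on two posts at the back. It overhangs the ports' back edge, so a vertical gripper has no room over the plugs; come in slanting from the front.
- tube_top (a point): Top of the tube right under the clamp's pad (48 mm across). The grey C-clamp reaches over the tube here from the back; its arm is 45 mm wide along y and its top is 200 mm above the bench.
- crank (a joint): Turn of the C-clamp's crank in rad, growing clockwise seen from above (tightening). At angle q the knob is at rig (0.055 cos q, -0.13 - 0.055 sin q) m. 8.0 = pad down on the tube, where it stops dead; it starts between 2 and 4. Needs 2 to 3 N at the knob and stays where it is left.
- pad (a joint): Travel of the clamp's pad downward in m: 0.002 m per rad of the crank, 0.016 = on the tube. The pad moves only by the crank.
- screw_axis (a point): Point on the vertical axis about which the crank turns, 235 mm above the bench; axes as the rig's.
- knob_mid (a point): Centre of the crank's upright knob: white cylinder 24 mm across and 55 mm high (213 to 268 mm above the bench), spinning freely on its pin, 55 mm from the crank's axis. The 18 mm wide crank arm lies under it (204 to 213 mm), and the hub, 34 mm across, reaches 221 mm. Grip it from above and carry it round.
- plug_a (a joint): The port plug nearer the clamp, at rig y = +0.02: how far it is pressed in, along its own axis, in m. 0 = standing 16 mm proud of its collar, 0.016 = fully home, where its cap rests on the collar and it stops dead. It starts 10 to 16 mm proud. A seal rubs: it takes about 6 N along the axis to move it, and it stays where it is left (no spring).
- plug_b (a joint): The port plug farther from the clamp, at rig y = +0.09: how far it is pressed in, along its own axis, in m. 0 = standing 16 mm proud of its collar, 0.016 = fully home, where its cap rests on the collar and it stops dead. It starts 10 to 16 mm proud. A seal rubs: it takes about 6 N along the axis to move it, and it stays where it is left (no spring).
- plug_a_top (a point): Centre of the flat outer face of the aluminium cap of plug_a. The cap is 56 mm across, 16 mm thick, on a black 38 mm stem; the steel collar below is 60 mm across. Its +z axis points outward along the plug's axis, leaning 35 deg from vertical towards the front of the rig (rig -x), its y axis runs along the tube. Press along -z.
- plug_b_top (a point): Centre of the flat outer face of the aluminium cap of plug_b. The cap is 56 mm across, 16 mm thick, on a black 38 mm stem; the steel collar below is 60 mm across. Its +z axis points outward along the plug's axis, leaning 35 deg from vertical towards the front of the rig (rig -x), its y axis runs along the tube. Press along -z.
- dish: Bystander, leave it alone: round white ceramic disc, 72 mm across, 22 mm high; origin at the centre of its underside.
- calibrator: Bystander, leave it alone: aluminium upright cylinder, 40 mm across, 60 mm high; origin at the centre of its underside.
- screwdriver: Bystander, leave it alone: screwdriver with a black handle, about 200 mm long, lying on the bench; origin near the middle of its underside.
- jar: Bystander, leave it alone: glass jar with a steel cap, 70 mm across, 140 mm high; origin at the centre of its underside.
- spare_plug: Bystander, leave it alone: a loose spare port plug standing cap-down, 56 mm across, 40 mm high; origin at the centre of its underside.
- mug: Bystander, leave it alone: white mug, 80 mm across, 90 mm high; origin at the centre of its underside.

How it is judged:
On the way, in this order (a step that is already met when the one before it is completed fails the run):
1. the clamp is cranked down: its pad is within 1.5 mm of the tube (value of joint pad above 0.0145 m), for 0.2 s.
2. both plugs are pressed home, within 1.5 mm (value of joint each of plug_a, plug_b above 0.0145 m), for 0.2 s.
At the end, for the whole second after the job is handed in: The clamp's pad is down on the tube and both plugs are fully home, each within 1.5 mm of its stop; the clamp was closed before both plugs were home; the bystanders are where they were, within 30 mm (all of step 2 and value of joint pad above 0.0145 m); the robot touches nothing.
It fails at once if a loose thing on the bench (dish, calibrator, screwdriver, jar, spare plug, mug) is moved more than 30 mm (distance of any of dish, calibrator, screwdriver, jar, spare_plug, mug from where it was at the start of the episode above 0.03 m).
It also fails if it takes over 64 s, if anything falls off the work surface, if the arm or the gripper's body presses on something with over 40 N, if the wrist force passes 120 N, or if a joint passes its speed limit or range.

## Working session

There is one attempt and no reset: what is moved stays moved. The work goes in short steps, Python scripts to look and compute and a tool call to move; the robot and the scene stay as the last step left them, time stands still between calls to the robot, and variables do not carry over. Pictures are saved under pics/ and viewed, at most 10 in all, crops included, and the job is handed in when it is done.

Besides the shell and the picture viewer there is one more tool, called in YAML: its name, and indented under it one key for each argument. play_rows: Moves the arm, as the interface text tells. Its arguments: {"type":"object","properties":{"plan":{"type":"array"},"newtons":{"type":"number"}},"required":["plan"]}

```bash
mkdir -p pics
python3 - <<'E'
from workcell import bot, grab_frame, regions_of
import cv2, numpy as np
s=bot.observe(); print(s['clock'],s['position'],s['tool_rot'])
ims=[]
for c in ['scene','side']:
    f=grab_frame(c); np.savez(f'{c}.npz',**f); ims.append(f['pixels'])
    print(c,f['camera_matrix'].tolist(),(-f['R'].T@f['t']).tolist(),f['R'][2])
    cv2.imwrite(f'pics/{c}.png',f['pixels'][:,:,::-1])
    for n in ['rig','duct','tube_top','knob_mid','plug_a_top','plug_b_top','dish','jar','mug','calibrator','screwdriver','spare_plug']:
        try:
            for r in regions_of(n,c)[:3]:
                m=r['mask']&(f['depth']>0); v,u=np.nonzero(m); d=f['depth'][m]
                P=np.linalg.inv(f['camera_matrix'])@np.vstack([u,v,np.ones(len(u))])*d
                X=(f['R'].T@(P-f['t'][:,None])).T
                print(c,n,round(r['p'],2),[int(b) for b in r['box']],len(X),np.median(X,0).round(3),np.percentile(X,2,axis=0).round(3),np.percentile(X,98,axis=0).round(3))
        except Exception as e: print(n,e)
E
```

```text
0.0 [ 0.23267453 -0.57970631  0.24470338] [-3.14040191e+00  9.76876144e-05  3.81709207e-01]
scene [[436.62665478593306, 0.0, 275.2576009251909], [0.0, 436.62665478593306, 217.2890740450704], [0.0, 0.0, 1.0]] [1.1852746630648148, -0.47794757899195073, 0.9617554732954273] [-0.53796628  0.38267641 -0.75109989]
scene rig 0.74 [246, 142, 343, 305] 10689 [ 0.679 -0.061  0.131] [ 0.449 -0.16   0.011] [0.787 0.058 0.247]
scene duct 0.68 [244, 144, 343, 306] 10746 [ 0.679 -0.06   0.131] [ 0.443 -0.159  0.009] [0.787 0.059 0.247]
scene tube_top 0.83 [245, 143, 338, 312] 10552 [ 0.679 -0.061  0.131] [ 0.45  -0.159  0.012] [0.787 0.058 0.247]
scene tube_top 0.24 [339, 249, 363, 273] 580 [0.753 0.078 0.022] [ 0.718  0.048 -0.   ] [0.783 0.119 0.026]
scene knob_mid 0.74 [299, 143, 307, 164] 161 [0.54  0.061 0.249] [0.529 0.054 0.22 ] [0.545 0.073 0.27 ]
scene plug_a_top 0.68 [309, 198, 324, 217] 155 [0.649 0.028 0.166] [0.62  0.009 0.153] [0.669 0.049 0.176]
scene plug_b_top 0.61 [247, 143, 340, 307] 10707 [ 0.679 -0.061  0.131] [ 0.446 -0.16   0.011] [0.787 0.058 0.247]
scene plug_b_top 0.48 [310
[... 2186 characters left out ...]
6 0.021] [0.712 0.051 0.005] [0.776 0.116 0.024]
side jar 0.64 [300, 174, 329, 231] 1019 [ 0.63  -0.227  0.113] [ 0.549 -0.4   -0.001] [ 0.771 -0.096  0.221]
side mug 0.97 [375, 183, 420, 223] 1368 [ 0.506 -0.392  0.055] [ 0.469 -0.481 -0.001] [ 0.555 -0.349  0.09 ]
side calibrator 0.85 [203, 304, 225, 335] 563 [0.596 0.157 0.053] [0.587 0.136 0.002] [0.623 0.171 0.061]
side screwdriver 0.56 [345, 282, 372, 324] 441 [ 0.413 -0.083  0.022] [ 0.378 -0.112  0.008] [ 0.455 -0.062  0.026]
side spare_plug 0.88 [142, 289, 170, 319] 588 [0.733 0.208 0.022] [0.717 0.181 0.002] [0.761 0.231 0.041]
side spare_plug 0.51 [203, 305, 224, 336] 570 [0.596 0.157 0.053] [0.587 0.136 0.002] [0.623 0.171 0.061]
```

```bash
cat > h.py <<'E'
import numpy as np
def cloud(f):
    v,u=np.nonzero(f['depth']>0); d=f['depth'][v,u]
    P=np.linalg.inv(f['camera_matrix'])@np.vstack([u,v,np.ones(len(u))])*d
    return (f['R'].T@(P-f['t'][:,None])).T
E
python3 - <<'E'
import numpy as np,cv2
from h import *
from scipy.optimize import least_squares
Cs=[cloud(np.load(c+'.npz')) for c in('scene','side')]
for n,X in zip(('scene','side','both'),Cs+[np.vstack(Cs)]):
    X=X[(abs(X[:,0]-.6)<.3)&(abs(X[:,1]+.02)<.28)]
    def rect(lo,hi,sel=None):
        Q=X[(X[:,2]>lo)&(X[:,2]<hi)]
        return Q
    Q=rect(.241,.249); Q=Q[Q[:,0]>.56]; print(n,'duct',cv2.minAreaRect((Q[:,:2]*1000).astype('f4')),len(Q))
    Q=rect(.010,.019); Q=Q[(abs(Q[:,0]-.6)<.25)]
    # tube fit: radius .05, axis z .085
    t0=np.radians(-120)
    def loc(p,Q): 
        c,s=np.cos(p[2]),np.sin(p[2]); d=Q[:,:2]-p[:2]; return np.c_[d@[c,s],d@[-s,c],Q[:,2]]
    p=np.array([.61,-.03,t0])
    for it in range(4):
        L=loc(p,X); r=np.hypot(L[:,0],L[:,2]-.085); m=(abs(r-.05)<(.012 if it<2 else .005))&(abs(L[:,1])<.18)&(L[:,2]>.05)
        g=least_squares(lambda q:np.hypot(*(loc([p[0]+q[0]*np.cos(p[2]),p[1]+q[0]*np.sin(p[2]),p[2]+q[1]],X[m])[:,[0,2]]-[0,.085]).T)-.05,[0,0],loss='soft_l1',f_scale=.002).x
        p=np.array([p[0]+g[0]*np.cos(p[2]),p[1]+g[0]*np.sin(p[2]),p[2]+g[1]])
    L=loc(p,X); r=np.hypot(L[:,0],L[:,2]-.085)
    tb=L[(abs(r-.05)<.004)&(L[:,2]>.04)]; 
    pl=L[(abs(L[:,2]-.015)<.003)&(abs(L[:,0])<.13)&(abs(L[:,1])<.23)]
    du=L[(abs(L[:,2]-.245)<.004)&(L[:,1]>-.06)]
    ar=L[(abs(L[:,2]-.2)<.004)&(abs(L[:,1]+.13)<.06)]
    kn=L[(L[:,2]>.25)&(L[:,2]<.275)&(abs(L[:,1]+.13)<.1)&(abs(L[:,0])<.1)]
    pc=lambda A:np.percentile(A,[1,99],axis=0).round(4)[:,:2].tolist() if len(A) else None
    print(n,p,m.sum(),'tube',pc(tb),'plate',pc(pl),len(pl),'duct',pc(du),'arm',pc(ar),'knob',pc(kn),len(kn), np.median(kn[kn[:,2]>.262],0) if len(kn) else '')
E
python3 -c "
import cv2
a=cv2.imread('pics/scene.png')[110:340,180:420];b=cv2.imread('pics/side.png')[140:390,130:390]
cv2.imwrite('pics/c.png',cv2.hconcat([cv2.resize(a,(400,400)),cv2.resize(b,(400,400))]))"
```

```text
scene duct ((655.4408569335938, -41.13536071777344), (55.51571273803711, 181.67050170898438), 63.746185302734375) 1420
scene [ 0.61354648 -0.02359638 -2.02752352] 1991 tube [[-0.0482, -0.1786], [0.0511, 0.1707]] plate [[-0.0995, -0.1834], [0.0992, 0.1751]] 1906 duct [[-0.0292, -0.0419], [0.0247, 0.1346]] arm [[-0.0249, -0.1642], [0.0962, -0.1216]] knob [[-0.0567, -0.1224], [-0.0331, -0.0988]] 97 [-0.04395263 -0.10825892  0.26799412]
side duct ((653.830322265625, -41.20488739013672), (55.24876403808594, 182.04881286621094), 63.62220764160156) 1475
side [ 0.61366746 -0.02367342 -2.02055398] 2159 tube [[-0.0513, -0.2013], [0.0484, 0.1483]] plate [[-0.0996, -0.2048], [0.0979, 0.163]] 3891 duct [[-0.0287, -0.0455], [0.0251, 0.1308]] arm [[-0.0262, -0.167], [0.0927, -0.1289]] knob [[-0.0559, -0.125], [-0.0342, -0.1022]] 202 [-0.04506879 -0.11520049  0.26743659]
both duct ((654.5735473632812, -41.06475067138672), (56.160240173339844, 183.2559814453125), 63.62220764160156) 2895
both [ 0.61346665 -0.02383291 -2.02376242] 4143 tube [[-0.0508, -0.2008], [0.0505, 0.1702]] plate [[-0.0994, -0.2044], [0.0986, 0.1738]] 5794 duct [[-0.0291, -0.045], [0.0246, 0.1336]] arm [[-0.0259, -0.1662], [0.0951, -0.1219]] knob [[-0.0562, -0.125], [-0.0338, -0.0998]] 299 [-0.04471565 -0.11331012  0.26753668]
```

View pics/c.png

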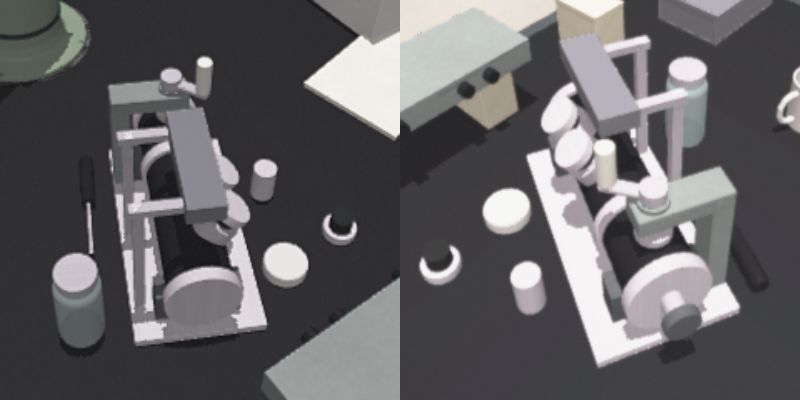

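View pics/side.png

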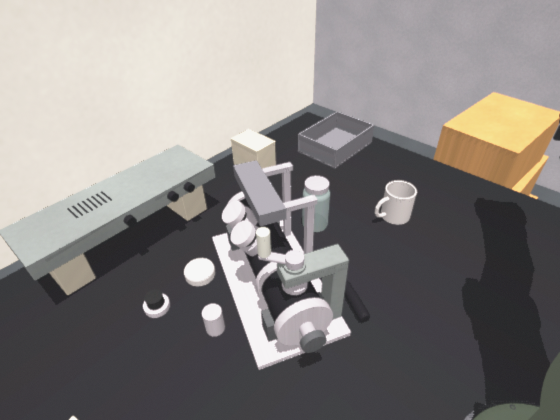

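The crops show the clamp end near the side camera with the knob at about (605,160), and the two plug caps at about (560,115) and (575,150), on the tube's +y (world) side. The rig fit agrees with the given sizes: origin about (0.600, -0.017), yaw -2.025, crank about 3.75.

play_rows:
  plan:
    - [[0,0,-0.77],[0,0,0.93],-1]
    - [[0,0,-0.77],[0,0,0.93],-1]
    - [[0,0,-0.77],[0,0,0.93],-1]
    - [[0,0,-0.77],[0,0,0.93],-1]
    - [[0,0,-0.77],[0,0,0.93],-1]
    - [[0,0,-0.77],[0,0,0.93],-1]
    - [[0,-1,0],[0,0,0],-1]
    - [[0,-1,0],[0,0,0],-1]
    - [[0,-1,0],[0,0,0],-1]
    - [[0,-1,0],[0,0,0],-1]
    - [[0,-1,0],[0,0,0],-1]
    - [[0,-1,0],[0,0,0],-1]
    - [[0,-1,0],[0,0,0],-1]
    - [[0,-1,0],[0,0,0],-1]
    - [[0,-1,0],[0,0,0],-1]
    - [[0,-1,0],[0,0,0],-1]
    - [[0,-1,0],[0,0,0],-1]
    - [[0,-1,0],[0,0,0],-1]
    - [[0,-1,0],[0,0,0],-1]
    - [[0,-1,0],[0,0,0],-1]
  newtons: 40

```text
clock: 3.8
position: [0.387, -0.2649, 0.3609]
tool_rot: [-3.142, -0.0, -0.455]
force: [0.7, 0.1, -0.8]
grip_width: 0.085
finger_force: 0.0
```

play_rows:
  plan:
    - [[0,-1,0],[0,0,0],-1]
    - [[0,-1,0],[0,0,0],-1]
    - [[0,-1,0],[0,0,0],-1]
    - [[0,-1,0],[0,0,0],-1]
    - [[0,-1,0],[0,0,0],-1]
    - [[0,-1,0],[0,0,0],-1]
    - [[0,-1,0],[0,0,0],-1]
    - [[0,-1,0],[0,0,0],-1]
    - [[0,-1,0],[0,0,0],-1]
    - [[0,-1,0],[0,0,0],-1]
    - [[0,-1,0],[0,0,0],-1]
    - [[0,-1,0],[0,0,0],-1]
    - [[0,-1,0],[0,0,0],-1]
    - [[0,-1,0],[0,0,0],-1]
    - [[-0.59,-0.47,0],[0,0,0],-1]
    - [[0,0,0],[0,0,0],-1]
    - [[0,0,0],[0,0,0],-1]

```text
clock: 5.92
position: [0.5323, 0.065, 0.361]
tool_rot: [3.141, -0.0, -0.456]
force: [-0.6, -0.7, 1.4]
grip_width: 0.0854
finger_force: 0.0
```

Run:
```python
from workcell import *
import cv2
print(bot.observe())
f=grab_frame('side'); cv2.imwrite('pics/s2.png',f['pixels'][:,:,::-1])
f=grab_frame('wrist'); cv2.imwrite('pics/w2.png',f['pixels'][:,:,::-1])
a=cv2.imread('pics/s2.png');b=cv2.imread('pics/w2.png')
cv2.imwrite('pics/d.png',cv2.resize(cv2.hconcat([a[80:380,100:400],b[60:360,130:430]]),(800,400)))
```

```text
{'clock': 5.925, 'qpos': array([-0.02966419,  0.28147897, -0.25898452,  1.66801546,  0.07679988,
        1.20188453, -2.33331136]), 'qd': array([ 0.00902348,  0.0037407 ,  0.00245101, -0.00495575, -0.00119317,
       -0.00032435, -0.00103449]), 'joint_efforts': array([-1.18527923e+00, -7.12781096e+01, -2.29274265e+00, -4.02604401e+01,
       -5.79717010e-02, -8.99212231e-03, -4.77252889e-02]), 'position': array([0.53233289, 0.06504562, 0.36098067]), 'tool_rot': array([ 3.14136383e+00, -3.80872324e-04, -4.55901377e-01]), 'force': array([-0.56392193, -0.73251065,  1.41710503]), 'moment': array([-0.00229053,  0.02759584,  0.02436185]), 'finger_force': 0.0, 'grip_width': 0.08543652382466675}
```

View pics/d.png

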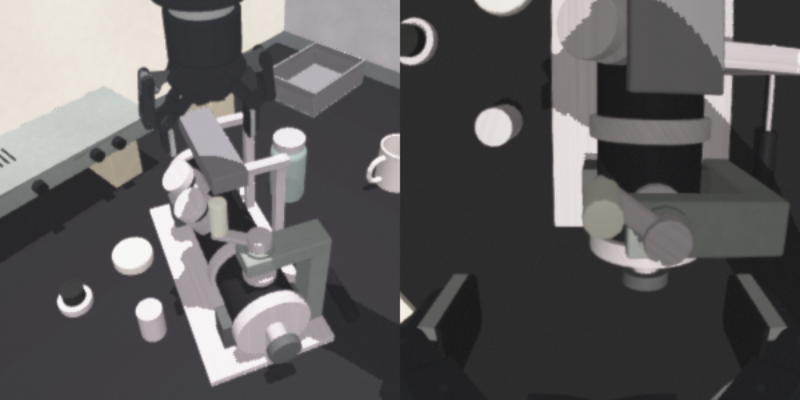

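The left half shows the gripper open above the knob at (217,215). In the wrist view the knob (603,215) is centred between the fingers. Joint 7 is close to its limit, so I turn the tool 0.3 rad back while descending, then grip.

play_rows:
  plan:
    - [[0,0,0.5],[0,0,-1],-1]
    - [[0,0,0.5],[0,0,-1],-1]
    - [[0,0,0.75],[0,0,0],-1]
    - [[0,0,0.75],[0,0,0],-1]
    - [[0,0,0.75],[0,0,0],-1]
    - [[0,0,0.75],[0,0,0],-1]
    - [[0,0,0.75],[0,0,0],-1]
    - [[0,0,0],[0,0,0],-1]
    - [[0,0,0],[0,0,0],0]
    - [[0,0,0],[0,0,0],1]
    - [[0,0,0],[0,0,0],1]
    - [[0,0,0],[0,0,0],1]
    - [[0,0,0],[0,0,0],1]
    - [[0,0,0],[0,0,0],1]
    - [[0,0,0],[0,0,0],1]
  newtons: 40

```text
clock: 7.9
position: [0.5327, 0.0656, 0.2425]
tool_rot: [3.142, -0.001, -0.155]
force: [-1.3, -1.2, 5.7]
grip_width: 0.0232
finger_force: 38.8
```

Run:
```python
import numpy as np
c=np.array([.4834,.0397]);yaw=-.155
tx=np.array([np.cos(yaw),np.sin(yaw)]);ty=np.array([np.sin(yaw),-np.cos(yaw)])
a0=27.7;P=c+.0553*np.array([np.cos(np.radians(a0)),np.sin(np.radians(a0))])
for i,a in enumerate(np.arange(a0-10,a0-240,-10)):
    N=c+.0553*np.array([np.cos(np.radians(a)),np.sin(np.radians(a))]);d=(N-P)/.025;P=N
    print(i,'[[%.2f, %.2f, 0], [0, 0, 0], 1],'%(d@tx,d@ty),N.round(4))
```

```text
0 [[0.20, 0.33, 0], [0, 0, 0], 1], [0.5361 0.0565]
1 [[0.14, 0.36, 0], [0, 0, 0], 1], [0.5382 0.0471]
2 [[0.08, 0.38, 0], [0, 0, 0], 1], [0.5387 0.0375]
3 [[0.01, 0.39, 0], [0, 0, 0], 1], [0.5374 0.0279]
4 [[-0.06, 0.38, 0], [0, 0, 0], 1], [0.5346 0.0187]
5 [[-0.12, 0.37, 0], [0, 0, 0], 1], [0.5301 0.0102]
6 [[-0.18, 0.34, 0], [0, 0, 0], 1], [0.5243 0.0025]
7 [[-0.24, 0.30, 0], [0, 0, 0], 1], [ 0.5172 -0.0041]
8 [[-0.29, 0.26, 0], [0, 0, 0], 1], [ 0.5091 -0.0093]
9 [[-0.33, 0.20, 0], [0, 0, 0], 1], [ 0.5002 -0.013 ]
10 [[-0.36, 0.14, 0], [0, 0, 0], 1], [ 0.4908 -0.0151]
11 [[-0.38, 0.08, 0], [0, 0, 0], 1], [ 0.4812 -0.0156]
12 [[-0.39, 0.01, 0], [0, 0, 0], 1], [ 0.4716 -0.0143]
13 [[-0.38, -0.06, 0], [0, 0, 0], 1], [ 0.4624 -0.0115]
14 [[-0.37, -0.12, 0], [0, 0, 0], 1], [ 0.4539 -0.007 ]
15 [[-0.34, -0.18, 0], [0, 0, 0], 1], [ 0.4462 -0.0012]
16 [[-0.30, -0.24, 0], [0, 0, 0], 1], [0.4396 0.0059]
17 [[-0.26, -0.29, 0], [0, 0, 0], 1], [0.4344 0.014 ]
18 [[-0.20, -0.33, 0], [0, 0, 0], 1], [0.4307 0.0229]
19 [[-0.14, -0.36, 0], [0, 0, 0], 1], [0.4286 0.0323]
20 [[-0.08, -0.38, 0], [0, 0, 0], 1], [0.4281 0.0419]
21 [[-0.01, -0.39, 0], [0, 0, 0], 1], [0.4294 0.0515]
22 [[0.06, -0.38, 0], [0, 0, 0], 1], [0.4322 0.0607]
```

play_rows:
  plan:
    - [[0.2,0.33,0],[0,0,0],1]
    - [[0.14,0.36,0],[0,0,0],1]
    - [[0.08,0.38,0],[0,0,0],1]
    - [[0.01,0.39,0],[0,0,0],1]
    - [[0,0,0],[0,0,0],1]

```text
clock: 8.52
position: [0.5376, 0.027, 0.2424]
tool_rot: [3.141, -0.0, -0.156]
force: [-2.1, -1.8, 7.8]
grip_width: 0.0234
finger_force: 39.3
```

play_rows:
  plan:
    - [[-0.06,0.38,0],[0,0,0],1]
    - [[-0.12,0.37,0],[0,0,0],1]
    - [[-0.18,0.34,0],[0,0,0],1]
    - [[-0.24,0.3,0],[0,0,0],1]
    - [[-0.29,0.26,0],[0,0,0],1]
    - [[0,0,0],[0,0,0],1]

```text
clock: 9.28
position: [0.5087, -0.0096, 0.2424]
tool_rot: [-3.141, 0.0, -0.156]
force: [-3.1, 2.8, 7.3]
grip_width: 0.0229
finger_force: 39.4
```

Forces are small, so I carry on round.

play_rows:
  plan:
    - [[-0.33,0.2,0],[0,0,0],1]
    - [[-0.36,0.14,0],[0,0,0],1]
    - [[-0.38,0.08,0],[0,0,0],1]
    - [[-0.39,0.01,0],[0,0,0],1]
    - [[-0.38,-0.06,0],[0,0,0],1]
    - [[-0.37,-0.12,0],[0,0,0],1]
    - [[-0.34,-0.18,0],[0,0,0],1]
    - [[0,0,0],[0,0,0],1]

```text
clock: 10.28
position: [0.4461, -0.0005, 0.2425]
tool_rot: [-3.141, -0.002, -0.155]
force: [4.4, 6.3, 3.4]
grip_width: 0.0231
finger_force: 39.3
```

play_rows:
  plan:
    - [[-0.3,-0.24,0],[0,0,0],1]
    - [[-0.26,-0.29,0],[0,0,0],1]
    - [[-0.2,-0.33,0],[0,0,0],1]
    - [[-0.14,-0.36,0],[0,0,0],1]
    - [[-0.08,-0.38,0],[0,0,0],1]
    - [[0,0,0],[0,0,0],1]

```text
clock: 11.02
position: [0.4288, 0.0425, 0.2425]
tool_rot: [-3.141, -0.002, -0.155]
force: [6.5, 2.2, 3.3]
grip_width: 0.023
finger_force: 39.4
```

play_rows:
  plan:
    - [[-0.01,-0.39,0],[0,0,0],1]
    - [[0.06,-0.38,0],[0,0,0],1]
    - [[0.06,-0.18,0],[0,0,0],1]
    - [[0,0,0],[0,0,0],1]

```text
clock: 11.52
position: [0.435, 0.065, 0.2424]
tool_rot: [-3.141, -0.002, -0.155]
force: [4.1, -0.1, 6.5]
grip_width: 0.0229
finger_force: 39.9
```

Run:
```python
from workcell import *
import cv2
print(bot.observe()['qpos'])
a=grab_frame('side');b=grab_frame('scene')
cv2.imwrite('pics/e.png',cv2.resize(cv2.hconcat([a['pixels'][120:370,170:420],b['pixels'][80:330,180:430]]),(800,400))[:,:,::-1])
```

```text
[ 0.01177345  0.24573461 -0.34793149  2.05368363  0.11066995  0.85787704
 -2.12501661]
```

View pics/e.png

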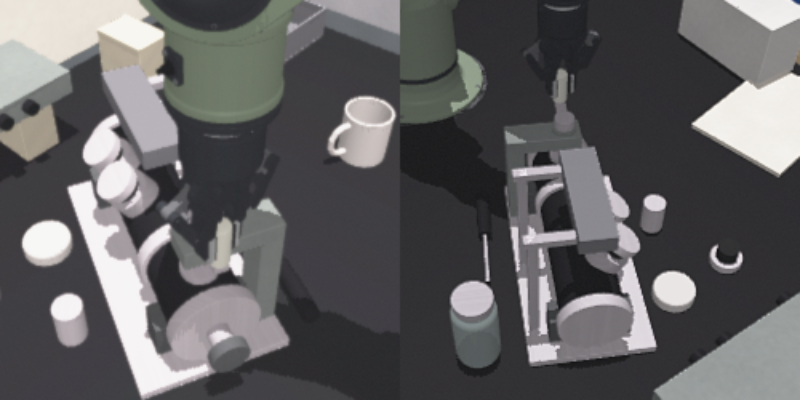

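The knob is in the jaws at (225,240) on the left. The arm has turned about 235°, so crank is about 7.87 and the clamp is closed. Now I release, lift, and measure the caps from the first clouds.

play_rows:
  plan:
    - [[0,0,0],[0,0,0],0.2]
    - [[0,0,0],[0,0,0],-0.2]
    - [[0,0,0],[0,0,0],-0.2]
    - [[0,0,0],[0,0,0],-0.2]
    - [[0,0,-0.8],[0,0,0],-0.2]
    - [[0,0,-0.8],[0,0,0],-0.2]
    - [[0,0,-0.8],[0,0,0],-0.2]
    - [[0,0,-0.8],[0,0,0],-0.2]
    - [[0,0,-0.8],[0,0,0],-0.2]
    - [[0,0,-0.8],[0,0,0],-0.2]
    - [[0,0,0],[0,0,0],1]

```text
clock: 13.0
position: [0.4346, 0.0653, 0.3629]
tool_rot: [-3.141, -0.002, -0.155]
force: [0.1, 1.2, 0.1]
grip_width: 0.0343
finger_force: 0.0
```

Run:
```python
import numpy as np
from workcell import bot,grab_frame
from h import *
t=-2.0255;c,s=np.cos(t),np.sin(t)
rx=np.array([c,s,0]);ry=np.array([-s,c,0]);O=np.array([.6135,-.0238,0])-.0148*ry
a=np.radians(35);n=-np.sin(a)*rx+np.cos(a)*np.array([0,0,1]);u=np.cos(a)*rx+np.sin(a)*np.array([0,0,1])
print('O',O,'n',n)
new=grab_frame('side'); np.savez('side3.npz',**new); new2=grab_frame('scene'); np.savez('scene3.npz',**new2)
for nm in('scene','side','scene3','side3'):
    X=cloud(np.load(nm+'.npz'))-O
    for k,y0 in(('a',.02),('b',.09)):
        m=(abs(X@ry-y0)<.033)&(X@rx<-.04)&(X@rx>-.16)&(X[:,2]>.1)&(X[:,2]<.21)
        Q=X[m];h=Q@n
        H,e=np.histogram(h,np.arange(.1,.26,.002)); top=max(e[i] for i in range(len(H)) if H[i]>25)+.001
        for it in range(3): F=Q[abs(h-top)<.003]; top=np.median(F@n)
        pu=np.percentile(F@u,[2,50,98]);py=np.percentile(F@ry,[2,50,98])
        print(nm,k,len(F),'h',top.round(4),'u',pu.round(4),'y',py.round(4),'mid',(O+top*n+(pu[0]+pu[2])/2*u+(py[0]+py[2])/2*ry).round(4), H[max(0,int((top-.1)/.002)-12):int((top-.1)/.002)+4])
# shelf
X=cloud(np.load('side.npz'));S=X[(X[:,1]>.15)&(X[:,0]>.4)&(X[:,2]>.05)]
print('tall near front: ',len(S),np.percentile(S,[1,5,50,99],axis=0).round(3).tolist())
o=bot.observe();print(o['position'],o['tool_rot'],o['qpos'])
```

```text
O [ 0.60020381 -0.0172999   0.        ] n [0.25191254 0.51529603 0.81915204]
scene a 152 h 0.1712 u [0.0231 0.045  0.0602] y [-0.0045  0.0222  0.0473] mid [0.6476 0.0309 0.1642] [ 0  0  0  0  0  1  2  3  4  5  3 17 99 35  1  0]
scene b 188 h 0.172 u [0.0257 0.0462 0.0644] y [0.065  0.0932 0.117 ] mid [ 0.709  -0.0018  0.1667] [ 3  2  0  0  1  4  5  9  5  9  6 10 87 88  5  0]
side a 352 h 0.1696 u [0.0252 0.0481 0.0687] y [-0.0069  0.0168  0.043 ] mid [0.6423 0.0276 0.1659] [  3   2   0   0   1   6   9  14   9  16  11  31 199 127   0   0]
side b 298 h 0.1704 u [0.0255 0.0485 0.0689] y [0.0628 0.0868 0.1136] mid [ 0.7054 -0.003   0.1666] [  2   1   0   1   1   7  13   8  15  13  14 103 176  12   0   0]
scene3 a 150 h 0.1713 u [0.024  0.0455 0.0603] y [-0.0036  0.0227  0.0473] mid [0.6478 0.0304 0.1645] [  0   0   0   0   0   0   2   2   5   4   5  12 106  34   0   0]
scene3 b 186 h 0.1719 u [0.0256 0.047  0.0649] y [0.0659 0.0931 0.1171] mid [ 0.7094 -0.0022  0.1667] [ 3  2  0  0  2  1  7  6  7  8  8 10 96 81  3  0]
side3 a 352 h 0.1696 u [0.025  0.0481 0.0684] y [-0.0069  0.0164  0.0439] mid [0.6427 0.0276 0.1657] [  3   0   0   0   3   4   8  14  12  10  11  31 202 126   0   0]
side3 b 298 h 0.1702 u [0.0255 0.0482 0.0691] y [0.0621 0.0867 0.113 ] mid [ 0.7047 -0.0029  0.1666] [  2   1   0   0   3  10   8  12  10  13  14 114 168  10   0   0]
tall near front:  6813 [[0.599, 0.152, 0.054], [0.91, 0.16, 0.063], [0.946, 0.269, 0.143], [1.067, 0.36, 0.146]]
[0.43408717 0.06509483 0.36159073] [ 3.14143166e+00  3.45678205e-04 -1.55323536e-01] [ 0.03729759  0.11200342 -0.35198065  1.88139618  0.04210815  1.15571638
 -2.0557774 ]
```

```bash
cat > rows.py <<'E'
import numpy as np
from scipy.spatial.transform import Rotation as Ro, Slerp
t=-2.0255;c,s=np.cos(t),np.sin(t)
rx=np.array([c,s,0]);ry=np.array([-s,c,0]);O=np.array([.6135,-.0238,0])-.0148*ry
a=np.radians(35);z=np.array([0,0,1]);n=-np.sin(a)*rx+np.cos(a)*z;u=np.cos(a)*rx+np.sin(a)*z
RT=Ro.from_matrix(np.c_[np.cross(ry,-n),ry,-n])
def pt(y,h,uu=.042): return O+y*ry+uu*u+h*n
def rows(p0,R0,p1,R1,N):
    S=Slerp([0,1],Ro.concatenate([R0,R1]))
    P=lambda k:p0+(p1-p0)*k/N
    for k in range(N):
        A,B=S(k/N),S((k+1)/N)
        d=A.inv().apply(P(k+1)-P(k))/.025; w=(A.inv()*B).as_rotvec()/.15
        print('[[%.2f, %.2f, %.2f], [%.2f, %.2f, %.2f], 1],'%(*d,*w))
E
python3 - <<'E'
from rows import *
from workcell import bot
o=bot.observe()
print(pt(.02,.30), RT.as_euler('xyz'))
rows(o['position'],Ro.from_euler('xyz',o['tool_rot']),pt(.02,.30),RT,14)
E
```

```text
[0.67863512 0.09759639 0.26983582] [-3.14159265  0.61086524  1.11609265]
[[0.68, -0.20, 0.26], [-0.18, -0.25, -0.59], 1],
[[0.70, -0.15, 0.23], [-0.18, -0.25, -0.59], 1],
[[0.72, -0.09, 0.20], [-0.18, -0.25, -0.59], 1],
[[0.73, -0.03, 0.17], [-0.18, -0.25, -0.59], 1],
[[0.74, 0.03, 0.14], [-0.18, -0.25, -0.59], 1],
[[0.74, 0.09, 0.12], [-0.18, -0.25, -0.59], 1],
[[0.73, 0.15, 0.09], [-0.18, -0.25, -0.59], 1],
[[0.72, 0.21, 0.07], [-0.18, -0.25, -0.59], 1],
[[0.70, 0.27, 0.05], [-0.18, -0.25, -0.59], 1],
[[0.67, 0.33, 0.04], [-0.18, -0.25, -0.59], 1],
[[0.64, 0.39, 0.02], [-0.18, -0.25, -0.59], 1],
[[0.61, 0.44, 0.01], [-0.18, -0.25, -0.59], 1],
[[0.57, 0.50, -0.00], [-0.18, -0.25, -0.59], 1],
[[0.52, 0.54, -0.01], [-0.18, -0.25, -0.59], 1],
```

play_rows:
  plan:
    - [[0.68,-0.2,0.26],[-0.18,-0.25,-0.59],1]
    - [[0.7,-0.15,0.23],[-0.18,-0.25,-0.59],1]
    - [[0.72,-0.09,0.2],[-0.18,-0.25,-0.59],1]
    - [[0.73,-0.03,0.17],[-0.18,-0.25,-0.59],1]
    - [[0.74,0.03,0.14],[-0.18,-0.25,-0.59],1]
    - [[0.74,0.09,0.12],[-0.18,-0.25,-0.59],1]
    - [[0.73,0.15,0.09],[-0.18,-0.25,-0.59],1]
    - [[0.72,0.21,0.07],[-0.18,-0.25,-0.59],1]
    - [[0.7,0.27,0.05],[-0.18,-0.25,-0.59],1]
    - [[0.67,0.33,0.04],[-0.18,-0.25,-0.59],1]
    - [[0.64,0.39,0.02],[-0.18,-0.25,-0.59],1]
    - [[0.61,0.44,0.01],[-0.18,-0.25,-0.59],1]
    - [[0.57,0.5,0],[-0.18,-0.25,-0.59],1]
    - [[0.52,0.54,-0.01],[-0.18,-0.25,-0.59],1]
    - [[0,0,0],[0,0,0],1]
    - [[0,0,0],[0,0,0],1]

```text
clock: 15.1
position: [0.6784, 0.0993, 0.27]
tool_rot: [-3.13, 0.605, 1.127]
force: [-0.8, -0.6, 0.5]
grip_width: -0.0004
finger_force: 0.0
```

Run:
```python
from workcell import *
from rows import *
import cv2
o=bot.observe();print(o['qpos'],o['force'],o['position']-O); d=o['position']-O; print('y,h,u',d@ry,d@n,d@u)
R=Ro.from_euler('xyz',o['tool_rot']);print('tilt err',(R.inv()*RT).as_rotvec())
a=grab_frame('side');b=grab_frame('scene')
cv2.imwrite('pics/f.png',cv2.resize(cv2.hconcat([a['pixels'][80:330,130:380],b['pixels'][80:330,180:430]]),(800,400))[:,:,::-1])
rows(o['position'],R,pt(.02,.20),RT,5)
```

```text
[-0.21966207  0.8822323  -0.40972533  1.02848628  0.62415831  1.816562
 -1.03538167] [-0.78641519 -0.57965768  0.48107532] [0.07823196 0.1165973  0.27002431]
y,h,u 0.019073819062873136 0.30098070527283194 0.04092802495759075
tilt err [-0.00472471 -0.00613753  0.00938965]
[[-0.01, 0.01, 0.81], [-0.01, -0.01, 0.01], 1],
[[-0.01, 0.01, 0.81], [-0.01, -0.01, 0.01], 1],
[[-0.01, 0.01, 0.81], [-0.01, -0.01, 0.01], 1],
[[-0.01, 0.01, 0.81], [-0.01, -0.01, 0.01], 1],
[[-0.01, 0.01, 0.81], [-0.01, -0.01, 0.01], 1],
```

View pics/f.png

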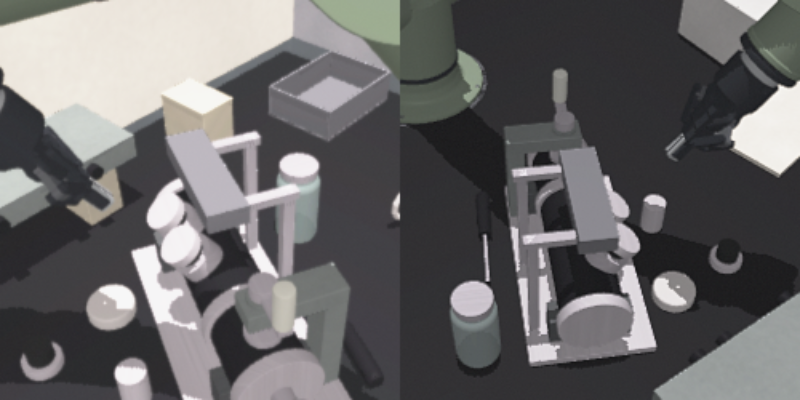

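The tool is shut and leaning along the plug axis (tip at about (110,200) left and (675,152) right); the knob stands released. I approach plug_a.

play_rows:
  plan:
    - [[-0.01,0.01,0.81],[-0.01,-0.01,0.01],1]
    - [[-0.01,0.01,0.81],[-0.01,-0.01,0.01],1]
    - [[-0.01,0.01,0.81],[-0.01,-0.01,0.01],1]
    - [[-0.01,0.01,0.81],[-0.01,-0.01,0.01],1]
    - [[-0.01,0.01,0.81],[-0.01,-0.01,0.01],1]
    - [[0,0,0],[0,0,0],1]

```text
clock: 15.95
position: [0.6534, 0.0448, 0.188]
tool_rot: [3.14, 0.613, 1.118]
force: [0.0, -0.8, -0.0]
grip_width: -0.0005
finger_force: 0.0
```

```bash
cat > st.py <<'E'
from workcell import *
from rows import *
o=bot.observe();d=o['position']-O;R=Ro.from_euler('xyz',o['tool_rot'])
print(o['clock'],'q',o['qpos'].round(3),'y,h,u',(d@ry).round(4),(d@n).round(4),(d@u).round(4),'F along n',(o['force']@n).round(2),o['force'].round(1),'err',(R.inv()*RT).as_rotvec().round(3))
E
python3 st.py
```

```text
15.95 q [-0.142  0.884 -0.406  1.251  0.654  1.617 -1.104] y,h,u 0.0205 0.1994 0.043 F along n -0.44 [ 0.  -0.8 -0. ] err [0.002 0.002 0.002]
```

play_rows:
  plan:
    - [[0,0,0.2],[0,0,0],1]
    - [[0,0,0.2],[0,0,0],1]
    - [[0,0,0.2],[0,0,0],1]
    - [[0,0,0.1],[0,0,0],1]
    - [[0,0,0.1],[0,0,0],1]
    - [[0,0,0.1],[0,0,0],1]
    - [[0,0,0],[0,0,0],1]

```text
clock: 16.82
position: [0.6484, 0.0346, 0.1698]
tool_rot: [3.14, 0.612, 1.12]
force: [0.3, 0.6, 2.6]
grip_width: 0.0002
finger_force: 1.4
```

```bash
python3 st.py
```

```text
16.825 q [-0.128  0.89  -0.404  1.29   0.663  1.575 -1.116] y,h,u 0.0205 0.178 0.0419 F along n 2.48 [0.3 0.6 2.6] err [0.004 0.001 0.003]
```

play_rows:
  plan:
    - [[0,0,0.06],[0,0,0],1]
    - [[0,0,0.06],[0,0,0],1]
    - [[0,0,0],[0,0,0],1]

```text
clock: 17.2
position: [0.6476, 0.033, 0.1673]
tool_rot: [3.14, 0.612, 1.12]
force: [-1.1, 2.0, 4.1]
grip_width: 0.0005
finger_force: 2.0
```

```bash
python3 st.py
```

```text
17.2 q [-0.126  0.891 -0.404  1.295  0.665  1.569 -1.118] y,h,u 0.0205 0.1749 0.0419 F along n 4.15 [-1.1  2.   4.1] err [0.004 0.001 0.003]
```

play_rows:
  plan:
    - [[0,0,0.08],[0,0,0],1]
    - [[0,0,0],[0,0,0],1]

```text
clock: 17.45
position: [0.6471, 0.0319, 0.1656]
tool_rot: [3.14, 0.612, 1.12]
force: [-1.0, 2.6, 3.0]
grip_width: -0.0001
finger_force: 1.7
```

play_rows:
  plan:
    - [[0,0,0.08],[0,0,0],1]
    - [[0,0,0],[0,0,0],1]

```text
clock: 17.7
position: [0.6466, 0.031, 0.1641]
tool_rot: [3.14, 0.612, 1.12]
force: [-0.2, 2.2, 4.6]
grip_width: 0.0
finger_force: 2.7
```

play_rows:
  plan:
    - [[0,0,0.08],[0,0,0],1]
    - [[0,0,0],[0,0,0],1]

```text
clock: 17.95
position: [0.6466, 0.0309, 0.1639]
tool_rot: [3.138, 0.61, 1.119]
force: [0.2, 9.1, 20.4]
grip_width: -0.0003
finger_force: 10.7
```

```bash
python3 st.py
```

```text
17.95 q [-0.122  0.892 -0.404  1.304  0.667  1.559 -1.121] y,h,u 0.0205 0.1708 0.0418 F along n 21.45 [ 0.2  9.1 20.4] err [ 0.005 -0.001  0.003]
```

plug_a stops hard at 21 N after about 13.6 mm of travel, which is within its 10–16 mm. I back off, shift 70 mm along the tube, and approach plug_b.

play_rows:
  plan:
    - [[0,0,-0.8],[0,0,0],1]
    - [[0,0,-0.8],[0,0,0],1]
    - [[0,0,-0.5],[0,0,0],1]
    - [[0,0.7,0],[0,0,0],1]
    - [[0,0.7,0],[0,0,0],1]
    - [[0,0.7,0],[0,0,0],1]
    - [[0,0.7,0],[0,0,0],1]
    - [[0,0,0.5],[0,0,0],1]
    - [[0,0,0.5],[0,0,0],1]
    - [[0,0,0],[0,0,0],1]

```text
clock: 19.2
position: [0.7151, 0.0129, 0.1841]
tool_rot: [-3.141, 0.614, 1.12]
force: [-0.3, 0.2, 0.5]
grip_width: -0.0001
finger_force: 0.0
```

```bash
python3 st.py
```

```text
19.2 q [-0.122  0.976 -0.376  1.054  0.692  1.673 -0.983] y,h,u 0.09 0.1953 0.042 F along n 0.49 [-0.3  0.2  0.5] err [0.002 0.003 0.003]
```

play_rows:
  plan:
    - [[0,0,0.2],[0,0,0],1]
    - [[0,0,0.2],[0,0,0],1]
    - [[0,0,0.1],[0,0,0],1]
    - [[0,0,0.1],[0,0,0],1]
    - [[0,0,0.1],[0,0,0],1]
    - [[0,0,0.1],[0,0,0],1]
    - [[0,0,0],[0,0,0],1]

```text
clock: 20.08
position: [0.711, 0.0033, 0.1688]
tool_rot: [3.14, 0.612, 1.12]
force: [-1.3, 1.2, 2.3]
grip_width: -0.0001
finger_force: 1.6
```

play_rows:
  plan:
    - [[0,0,0.08],[0,0,0],1]
    - [[0,0,0],[0,0,0],1]

```text
clock: 20.32
position: [0.7105, 0.0023, 0.167]
tool_rot: [3.14, 0.612, 1.12]
force: [-1.7, 1.9, 3.9]
grip_width: 0.0001
finger_force: 1.9
```

play_rows:
  plan:
    - [[0,0,0.08],[0,0,0],1]
    - [[0,0,0],[0,0,0],1]

```text
clock: 20.58
position: [0.71, 0.0012, 0.1653]
tool_rot: [3.14, 0.612, 1.12]
force: [-1.6, 2.0, 3.9]
grip_width: 0.0003
finger_force: 1.8
```

```bash
python3 st.py
```

```text
20.575 q [-0.104  0.979 -0.376  1.098  0.699  1.63  -0.997] y,h,u 0.0905 0.1726 0.0417 F along n 3.84 [-1.6  2.   3.9] err [0.003 0.001 0.003]
```

play_rows:
  plan:
    - [[0,0,0.08],[0,0,0],1]
    - [[0,0,0],[0,0,0],1]

```text
clock: 20.82
position: [0.7095, 0.0003, 0.1639]
tool_rot: [3.14, 0.612, 1.12]
force: [-1.5, 3.2, 6.3]
grip_width: -0.0001
finger_force: 2.9
```

play_rows:
  plan:
    - [[0,0,0.06],[0,0,0],1]
    - [[0,0,0],[0,0,0],1]

```text
clock: 21.08
position: [0.7095, 0.0002, 0.1637]
tool_rot: [3.139, 0.611, 1.119]
force: [-1.0, 7.8, 14.0]
grip_width: 0.0004
finger_force: 8.2
```

```bash
python3 st.py
```

```text
21.075 q [-0.102  0.979 -0.376  1.103  0.7    1.624 -0.999] y,h,u 0.0905 0.1707 0.0417 F along n 15.25 [-1.   7.8 14. ] err [ 0.005 -0.     0.003]
```

plug_b stops at the same depth (h = 0.1707). I retreat and check everything.

play_rows:
  plan:
    - [[0,0,-0.7],[0,0,0],1]
    - [[0,0,-0.7],[0,0,0],1]
    - [[0,0,-0.7],[0,0,0],1]
    - [[0,0,-0.7],[0,0,0],1]
    - [[0,0,0],[0,0,0],1]
    - [[0,0,0],[0,0,0],1]

```text
clock: 21.82
position: [0.7265, 0.0354, 0.2193]
tool_rot: [3.14, 0.613, 1.12]
force: [-0.7, -0.1, -0.1]
grip_width: 0.0001
finger_force: 0.0
```

```bash
python3 - <<'E'
from workcell import *
from rows import *
from h import cloud
import cv2
F={c:grab_frame(c) for c in('side','scene')}
for c,f in F.items():
    X=cloud(f)-O
    K=X[(X[:,2]>.25)&(X[:,2]<.275)&(abs(X@ry+.13)<.09)&(abs(X@rx)<.09)]
    kx,ky=[np.mean(np.percentile(K@v,[1,99])) for v in(rx,ry)]
    print(c,'knob',kx,ky,'q',2*np.pi+np.arctan2(-(ky+.13),kx)%(2*np.pi))
    for y0 in(.02,.09):
        Q=X[(abs(X@ry-y0)<.026)&(abs(X@u-.0488)<.015)&(X[:,2]>.1)&(X@n<.19)&(X@rx<-.04)]
        print(y0,len(Q),np.median(Q@n))
cv2.imwrite('pics/g.png',cv2.resize(cv2.hconcat([F['side']['pixels'][80:330,130:380],F['scene']['pixels'][80:330,180:430]]),(800,400))[:,:,::-1])
E
python3 st.py
```

```text
side knob -0.001996873135954481 -0.18731138792849555 q 7.888810063845596
0.02 220 0.15662661570524583
0.09 182 0.15641370918827008
scene knob -0.002041255444708792 -0.18311792704195234 q 7.892391482155908
0.02 52 0.15851000535486032
0.09 103 0.1579296688124786
21.925 q [-0.156  0.975 -0.375  0.961  0.683  1.756 -0.953] y,h,u 0.0904 0.2383 0.0418 F along n 0.18 [ 0.5 -1.3  0.9] err [0.003 0.002 0.003]
```

View pics/g.png

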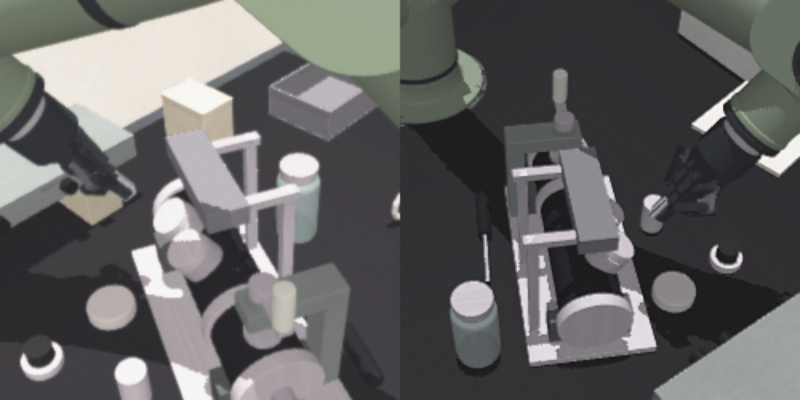

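Both caps sit on their collars ((172,220) and (195,255) left) and the measured crank is about 7.89, so the pad is about 15.8 mm down. The bystanders haven't moved and the arm is clear. Handing in.

```bash
python3 -c "
from workcell import bot
print(bot.job_done())"
```

```text
the job is handed in; nothing more can be done
None
```

The clamp is cranked down onto the tube (crank about 7.89 of 8.0 rad), both port plugs are pressed home, nothing else on the bench was disturbed, and the job is handed in; no verdict came back.

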